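# Release a tool adapter from a quick-change holder

### The job

Take the green tool adapter out of the quick-change holder: pull the holder's red spring collar back toward the grey block until the adapter is released and pops forward, then draw the adapter straight out and lay it down gently in the steel tray to the right of the orange case, wholly inside the rim. Do not drop it, and leave the other things on the bench and the tray where they are.

Things in the scene. Friction and masses are not known exactly. Their poses are not given: they have to be found in the camera images.
- holder: Quick-change tool holder fixed to the bench, on the left half: dark foot plate 155 x 90 x 12 mm, at its rear a grey block 70 mm wide, 115 mm high, front face at x = +30 mm; from it a steel snout points level along the holder's own -x (roughly toward the robot). Origin on the bench top, z up. The common axis of snout, collar and adapter lies 80 mm above the bench in the x-z plane.
- socket_mouth (a point): Centre of the snout's open end (bore 24 mm), on the axis 80 mm above the bench, 55 mm from the holder's origin along its -x; axes as the holder's. The adapter is drawn out along -x.
- collar (a joint): Position of the red collar in m: 0 at rest (forward), grows as it is pulled back along the holder's +x toward the grey block, stop at 0.016. Its spring pushes forward with 6 N at rest, 12 N at the stop; with latch friction up to 18 N is needed. The adapter's latch opens between 7 and 13 mm, so pull to the stop and stay about half a second while the ejector works.
- ejector (a joint): Spring ejector hidden in the bore, in m: 0 at the start, 0.025 when it has pushed the adapter 25 mm out along the holder's -x. The adapter then sits loosely in the snout, about 30 mm of its shank still inside, drooping a few degrees. It can no longer latch: the collar may be let go and springs forward to 0 by itself.
- collar_grip (a point): Point on the axis in the middle of the collar's knurled waist (50 mm diameter, 34 mm long), moves with the collar; axes as the holder's. Behind the waist (17 to 24 mm along +x from here) is a flange of 62 mm diameter that fingers can also push on. Beside and above the collar all is free; the adapter in front is narrower (36 mm).
- adapter: Tool adapter, 131 mm long, about 0.16 kg: green square body 36 x 36 x 50 mm, to be gripped across its upright sides; toward +x a steel shank of 22 mm diameter, 59 mm long, grooved near its tail; toward -x a steel nose of 26 mm diameter. Origin at the centre of the green body, x along the axis toward the tail, z up at the start, when it is 84 mm out from the holder's origin (110 mm, 5 mm lower, once popped).
- adapter_tail (a point): Centre of the shank's tail end, 84 mm along +x from the adapter's origin; at the start deep in the bore, at the holder's x = 0.
- adapter_nose (a point): Centre of the nose's front end, 47 mm along -x from the adapter's origin.
- tray: Shallow steel tray on the bench between the orange case and the black case at the right (not the one at the rear left), loose, 0.6 kg, 154 x 244 mm outside (x, y), rim 14 mm high and 4 mm thick, floor 2 mm thick. Origin at the centre of its underside; its long side is its own y.
- spanner: Bystander: combination spanner 192 x 31 x 6 mm lying on the bench in front of the orange case, origin under its middle, long axis x.
- black_tape: Bystander: roll of black tape, 59 mm across, 19 mm high, origin under its middle.
- tub: Bystander: round black lidded tub, 56 mm across, 36 mm high, on the left behind, origin under its middle.
- sander: Bystander: sanding block 60 x 100 x 32 mm at the left, origin under its middle.
Things that resemble listed ones, but are neither listed nor needed, are in the scene too. Leave any purple look-alike of the adapter alone.

How it is judged (in metres and radians):
On the way, in this order (a step that is already met when the one before it is completed fails the run):
1. the collar is pulled back while the adapter is still in the socket (value of joint collar above 0.007 m and x of adapter_tail in the frame of holder above -0.055 m), for 0.1 s.
2. the adapter has been drawn out of the snout (x of adapter_tail in the frame of holder below -0.057 m), for 0.1 s.
At the end, for the whole second after the job is handed in: The adapter lies still on the tray with both its ends (on the axis) inside the rim and less than 32 mm above the tray's underside, released; the collar has sprung forward to within 3 mm of rest (x of adapter_tail in the frame of tray between -0.073 and 0.073 m and y of adapter_tail in the frame of tray between -0.118 and 0.118 m and z of each of adapter_tail, adapter_nose in the frame of tray below 0.032 m and x of adapter_nose in the frame of tray between -0.073 and 0.073 m and y of adapter_nose in the frame of tray between -0.118 and 0.118 m and linear speed of adapter below 0.02 m/s and contact force between adapter and tray above 0.3 N and value of joint collar below 0.003 m); the robot touches nothing.
It fails at once if the adapter is dropped, thrown or knocked away: moving faster than 0.6 m/s (a fall of some 20 mm) with no finger touching it (linear speed of adapter above 0.6 m/s and contact force between the fingers and adapter below 0.05 N).
It fails at once if the tray is shoved more than 50 mm (distance of tray from where it was at the start of the episode above 0.05 m).
It fails at once if a bystander (spanner, black tape, tub, sanding block) is moved more than 40 mm (distance of any of spanner, black_tape, tub, sander from where it was at the start of the episode above 0.04 m).
It also fails if it takes over 58 s, if anything falls off the work surface, if the arm or the gripper's body presses on something with over 40 N, if the wrist force passes 120 N, or if a joint passes its speed limit or range.

### The arm

A 6-joint arm with a two-finger parallel gripper is mounted at the origin on a cart in front of the work surface, level with it; the furniture and walls round the work are solid. World frame = base frame: x ahead of the robot, y to its left, z up, the work surface at z = 0. Lengths are in mm, angles in rad, forces in N, time in s.
With the tool pointing down it reaches from about 350 to 925 mm from the base axis. Payload 6.4 kg.
Tool frame: the origin (TCP) lies where the fingers leave the gripper's body, on its centre line; the fingertips stand manip.tip_reach ahead of it and the grasp point (between the pads) lies 78 mm ahead of it (manip.tip_reach is the distance from the TCP to the fingertips, in mm); z points along the fingers, y is the direction in which the jaws open and shut (so a half turn about z gives the same grasp; the last joint's range is limited). The gripper opens to 94 mm and grips with 3 to 60 N. Pads are 16 mm wide; open, the fingers measure 119 mm over their backs; the gripper's body (75 mm by 177 mm) begins 78 mm behind the grasp point.
Start: joints at [-1.448, 0.245, 1.558, -0, 1.339, -0.174], TCP at [190.105, -621.591, 302.655] pointing down, gripper open.
Joint ranges: [-3.13, 3.13], [-1.02, 2.26], [0.13, 2.54], [-0.95, 4.09], [0.21, 2.88], [-2.74, 2.74]. Speed limits (rad/s): [2.57, 2.57, 3.14, 3.14, 3.14, 3.14].

### API

Orientations are given as a unit quaternion [w, x, y, z].
In Python, from plant import manip gives the robot as it stands. The module is installed in compiled form; this text tells all that it offers.
- The arm moves only by the tool arm_command, never from a script. Its argument "rows" is a list of rows, each a list of 3 entries, a list of its own where there are three numbers: the finger opening in cm, from 0 to 9.4, then the shift along the tool's x, y, z in cm, then the turn about the tool's z in degrees. In form: [[claw, [tx, ty, tz], turn], ...]. A call has 1 to 8 rows; each row is the pose to reach, as a shift and turn from the pose commanded when the call began, along the tool's axes at that moment; what a row does not reach only later rows make up. A row lasts 1/10 s, in which the tool goes at most 50 mm and 8.59 degrees, less where a joint would pass 70% of its speed; a pose out of reach is approached as far as the arm can. A call with a gripper value outside its range is refused whole. The fingers move at their own pace and stop on an object; the grip force is fixed at half the most. Time passes only in rows, so rows that repeat a pose let the fingers close. It gives the time, the measured TCP pose, the force and the opening at its end, in the units of the state.
- manip.get_obs(): the state, without advancing time (a new reading comes with each control period).
- manip.read_camera(name): name is "scene" or "top"; returns a dict with "frame" (384x512x3 uint8, blue, green, red), "range_z" (384x512 float32, mm along the optical axis (not along the pixel's ray), 0 where there is no reading), "mtx" (3x3 intrinsics, pixels), "dist" ([k1, k2, p1, p2, k3] as OpenCV has them; the pictures are not rectified), "R" (3x3) and "t" (3): a world point X has camera coordinates R X + t. Camera axes: x right, y down, z forward; pixel columns grow to the right and rows downward; lengths in mm; the calibration is good to about 2 mm. A picture is of the moment at which its call begins.
- manip.sign_off(): hands the job in, once; it reports no verdict.
The state is a dict: "clock": time; "qpos": joint angles; "qd": joint speeds; "joint_torque": joint torques, N m; "tcp_pos": TCP position; "tool_rot": TCP orientation; "ft_force": force on the tool from outside, world axes, zero at the start; "moment": the same for the moment, N m; "width": finger opening in mm.
Only numpy, scipy, OpenCV 4.12 (cv2) and the standard library are available. Lean on these libraries where they do the work, as an engineer would, in place of code of your own. Each camera call takes 0.05 s, during which the arm holds its last target.

## Working session

There is one attempt and no reset: what is moved stays moved. The work goes in short steps, Python scripts to look and compute and a tool call to move; the robot and the scene stay as the last step left them, time stands still between calls to the robot, and variables do not carry over. Pictures are saved under pics/ and viewed, and the job is handed in when it is done.

Besides the shell and the picture viewer there is one more tool, called as name(argument=value, ...) on one line, values as JSON. arm_command: Moves the arm, as the interface text tells. Its arguments: {"type":"object","properties":{"rows":{"type":"array"}},"required":["rows"]}

```bash
mkdir -p pics
cat > h.py <<'E'
import numpy as np, cv2
from plant import manip
def cam(n):
    return manip.read_camera(n)
def ray(c,uv):
    p=cv2.undistortPoints(np.array(uv,float).reshape(-1,1,2),np.array(c['mtx'],float),np.array(c['dist'],float)).reshape(-1,2)
    return p
def onplane(c,uv,z):
    p=ray(c,uv);R=np.array(c['R']);t=np.array(c['t']);o=-R.T@t
    d=np.c_[p,np.ones(len(p))]@R
    return o+d*((z-o[2])/d[:,2])[:,None]
def bydepth(c,uv):
    p=ray(c,uv);R=np.array(c['R']);t=np.array(c['t'])
    z=np.array([c['range_z'][int(round(v)),int(round(u))] for u,v in uv])
    return (np.c_[p,np.ones(len(p))]*z[:,None]-t)@R
def cloud(c):
    h,w=c['range_z'].shape
    uv=np.stack(np.meshgrid(np.arange(w),np.arange(h)),-1).reshape(-1,2).astype(float)
    return bydepth(c,uv).reshape(h,w,3)
def proj(c,X):
    r=cv2.Rodrigues(np.array(c['R'],float))[0]
    return cv2.projectPoints(np.array(X,float).reshape(-1,1,3),r,np.array(c['t'],float),np.array(c['mtx'],float),np.array(c['dist'],float))[0].reshape(-1,2)
E
python3 - <<'E'
from h import *
print(manip.get_obs(), manip.tip_reach)
for n in('scene','top'):
    c=cam(n); print(n,c['mtx'],c['dist'],-np.array(c['R']).T@c['t'])
    cv2.imwrite(f'pics/{n}0.png',cv2.resize(c['frame'],(800,600),interpolation=cv2.INTER_CUBIC))
E
```

```text
{'clock': 0.0, 'qpos': array([-1.44810486e+00,  2.45793686e-01,  1.55903286e+00,  9.27676311e-06,
        1.33869288e+00, -1.74100366e-01]), 'qd': array([-1.01779833e-03,  1.27211021e-05,  7.98242895e-04, -6.04331373e-04,
        1.17480904e-03,  6.35810795e-04]), 'joint_torque': array([ 8.21275844e-04, -4.15833914e+01, -3.14601374e+01,  6.85497536e-02,
        3.33540584e-02, -1.31093798e-04]), 'tcp_pos': array([ 190.04890592, -621.14899913,  301.54809921]), 'tool_rot': array([-9.62950074e-04,  9.89009216e-01,  1.47850742e-01,  2.92720166e-05]), 'ft_force': array([ 0.19913452,  0.5678816 , -0.4582914 ]), 'moment': array([-0.01701603, -0.07440779, -0.01304696]), 'width': 93.86831295979175} 97.19999999999999
scene [[410.29377253   0.         253.92263481]
 [  0.         410.29377253 192.13308726]
 [  0.           0.           1.        ]] [0.00842962 0.         0.         0.         0.        ] [-250.55390061  798.55520953 1152.38252239]
top [[462.20199438   0.         258.38128984]
 [  0.         462.20199438 193.77056782]
 [  0.           0.           1.        ]] [-0.05640257  0.          0.          0.          0.        ] [ 393.26649898   14.72791602 1711.13631755]
```

View pics/scene0.png

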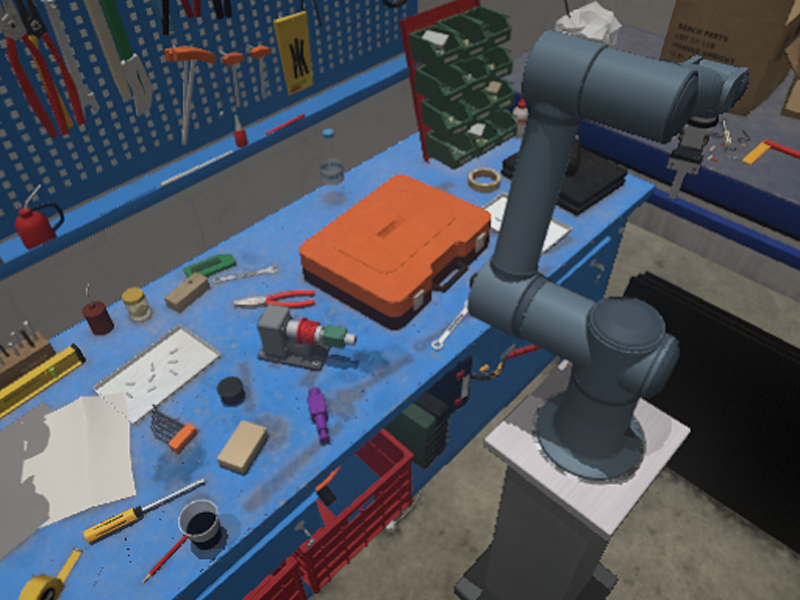

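View pics/top0.png

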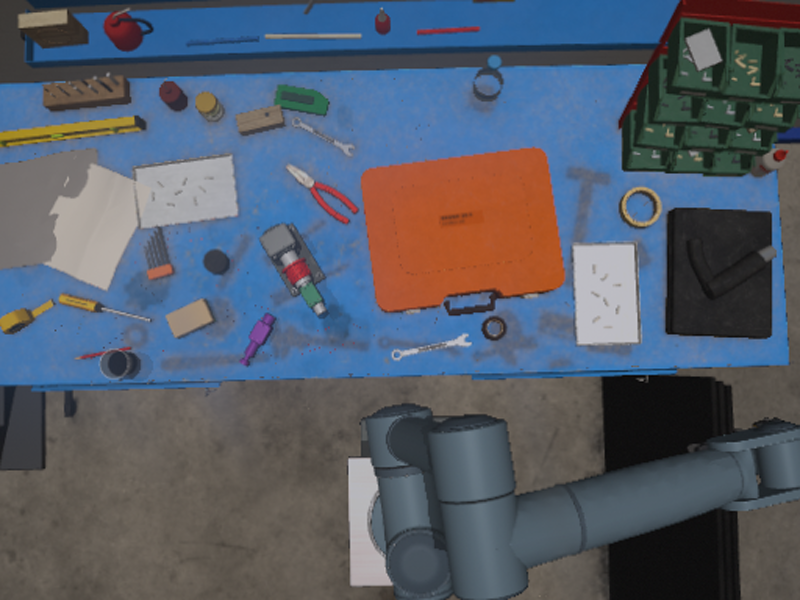

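The top view (800x600) shows the holder's red collar at about (297,272) with the green body at (313,297). The purple look-alike is at (259,338). The right-hand tray is at (606,293), between the orange and black cases; the rear-left tray at (187,190) is not the one meant. Next I measure these.

Run:
```python
from h import *
cs={n:cam(n) for n in('top','scene')}
boxes={'top':(160,135,225,215),'scene':(155,185,240,245)}
for n,c in cs.items():
    hsv=cv2.cvtColor(c['frame'],cv2.COLOR_BGR2HSV); P=cloud(c)
    x0,y0,x1,y1=boxes[n]; box=np.zeros(hsv.shape[:2],bool); box[y0:y1,x0:x1]=1
    H,S,V=[hsv[...,i].astype(int) for i in range(3)]
    for nm,m in (('red',((H<10)|(H>170))&(S>120)&(V>60)),('green',(H>60)&(H<95)&(S>70)&(V>30)),('grey',(S<70)&(P[...,2]>40))):
        m=m&box
        q=P[m]; print(n,nm,m.sum(),'mean',q.mean(0).round(1),'min',q.min(0).round(),'max',q.max(0).round())
        if nm!='grey' or 1:
            g=q[q[:,2]>q[:,2].max()-8]; print('   top part',g.mean(0).round(1),len(g), g[:,:2].min(0).round(),g[:,:2].max(0).round())
    x0,y0,x1,y1=boxes[n]
    cv2.imwrite(f'pics/crop_{n}.png',cv2.resize(c['frame'][y0:y1,x0:x1],None,fx=8,fy=8,interpolation=cv2.INTER_CUBIC)[:600])
# tray
c=cs['top'];hsv=cv2.cvtColor(c['frame'],cv2.COLOR_BGR2HSV)
m=((hsv[...,1]<60)&(hsv[...,2]>130)).astype(np.uint8); m[:, :350]=0; m[:,425:]=0; m[:145]=0;m[235:]=0
cn=max(cv2.findContours(m,0,1)[0],key=cv2.contourArea)
r=cv2.boxPoints(cv2.minAreaRect(cn)); print(r); W=onplane(c,r,10); print('tray corners',W.round(1),W.mean(0)); print(np.linalg.norm(np.diff(W,axis=0),axis=1))
P=cloud(c); print('tray floor z',np.median(P[m>0][:,2]))
cv2.imwrite('pics/tray.png',cv2.resize(c['frame'][145:235,350:430],None,fx=6,fy=6,interpolation=cv2.INTER_CUBIC))
```

```text
top red 204 mean [612.9 235.8  88.4] min [393.  15.   0.] max [ 736.  287. 1711.]
   top part [ 393.3   14.7 1711.1] 1 [393.  15.] [393.  15.]
top green 131 mean [528.8 226.7  97.9] min [501. 204.  89.] max [558. 250. 105.]
   top part [529.1 226.5  99.8] 82 [501. 204.] [554. 249.]
top grey 547 mean [621.2 277.8 110.2] min [393.  15.  41.] max [ 689.  336. 1711.]
   top part [ 393.3   14.7 1711.1] 2 [393.  15.] [393.  15.]
scene red 487 mean [641.3 185.2  60.9] min [-251.   73.   -6.] max [ 807.  799. 1152.]
   top part [-250.6  798.6 1152.4] 2 [-251.  799.] [-251.  799.]
scene green 162 mean [508.2 242.  110.2] min [-251.  154.   -2.] max [ 602.  799. 1152.]
   top part [-250.6  798.6 1152.4] 3 [-251.  799.] [-251.  799.]
scene grey 695 mean [609.1 286.7  95.5] min [-251.   85.   40.] max [ 690.  799. 1152.]
   top part [-250.6  798.6 1152.4] 4 [-251.  799.] [-251.  799.]
[[365.88177 155.04474]
 [405.69806 153.45209]
 [408.3498  219.74603]
 [368.5335  221.33868]]
tray corners [[ 643.5 -386.3   10. ]
 [ 646.  -536.1   10. ]
 [ 399.  -534.1   10. ]
 [ 397.2 -385.8   10. ]] [ 521.41464689 -460.56223532   10.        ]
[149.7786707  246.98139502 148.28962104]
tray floor z 1.1437083691782437
```

View pics/crop_top.png

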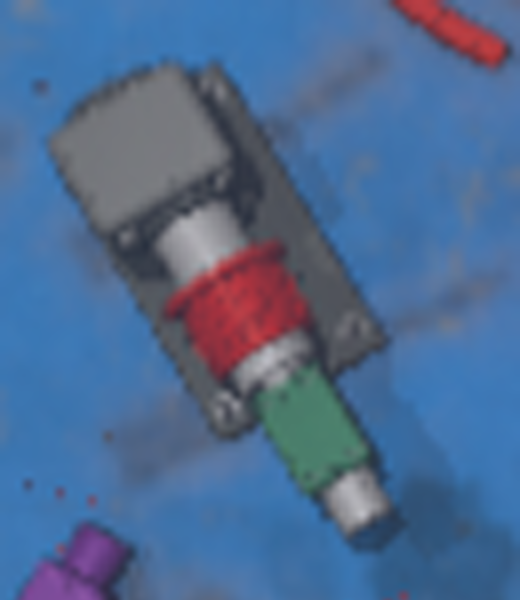

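View pics/crop_scene.png

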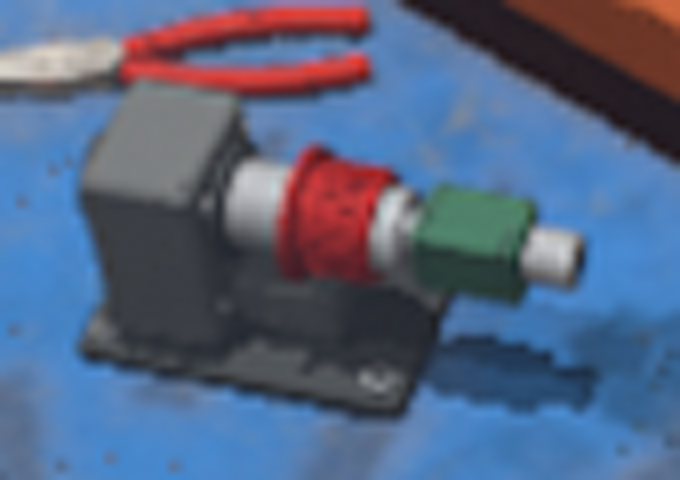

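View pics/tray.png

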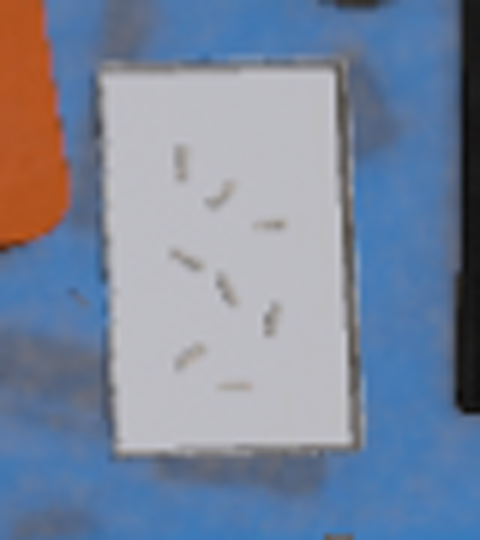

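The crops confirm it: the red collar is on the snout and the green square body is in front of it. The purple object is separate and lies flat on the bench. Now I fit the axis.

```bash
cat > ax.py <<'E'
from h import *
def rect(m,c,z):
    cn=max(cv2.findContours(m.astype(np.uint8),0,1)[0],key=cv2.contourArea)
    W=onplane(c,cn.reshape(-1,2).astype(float),z)[:,:2].astype(np.float32)
    return cv2.minAreaRect(W)
def main():
    c=cam('top');hsv=cv2.cvtColor(c['frame'],cv2.COLOR_BGR2HSV); P=cloud(c)
    H,S,V=[hsv[...,i].astype(int) for i in range(3)]
    box=np.zeros(H.shape,bool); box[135:215,160:225]=1
    g=box&(H>60)&(H<95)&(S>70)&(V>30)
    r=box&((H<10)|(H>170))&(S>120)&(P[...,2]>60)
    b=box&(P[...,2]>108)&(P[...,2]<125)&(S<70)
    for n,m,z in(('green',g,98),('red',r,80),('block',b,115)):
        print(n,rect(m,c,z), 'zmed',np.median(P[m][:,2]), 'mean',P[m].mean(0))
main()
E
python3 ax.py
```

```text
green ((529.212890625, 226.50518798828125), (48.96930694580078, 34.01129150390625), 32.35983657836914) zmed 97.47526406954763 mean [526.46186673 223.42294061 122.14850955]
red ((584.91357421875, 260.3009338378906), (40.03504943847656, 51.20894241333008), 29.660062789916992) zmed 101.26666377308561 mean [582.53107325 256.99103796 100.74083274]
block ((651.2280883789062, 296.7432861328125), (57.960845947265625, 67.70321655273438), 32.67443084716797) zmed 114.45865949769998 mean [651.97204379 297.35995602 114.51165023]
```

Run:
```python
from h import *
c=cam('top'); c2=cam('scene')
P=cloud(c).reshape(-1,3); P=P[(P[:,2]>70)&(P[:,2]<125)&(P[:,0]>440)&(P[:,0]<720)&(P[:,1]>150)&(P[:,1]<370)]
o=np.array([529.2,226.5])
for a in(30,31,32):
    t=np.deg2rad(a);u=np.array([np.cos(t),np.sin(t)]);v=np.array([-u[1],u[0]])
    s=(P[:,:2]-o)@u;l=(P[:,:2]-o)@v
    out=[]
    for b in np.arange(-60,170,6):
        k=(s>=b)&(s<b+6)
        if k.sum()>8: out.append((b+3,(l[k].min()+l[k].max())/2,np.ptp(l[k]),np.median(P[k,2])))
    out=np.array(out);print(a,np.polyfit(out[:,0],out[:,1],1))
    if a==31: print(out.round(1)); print(s.min(),s.max())
```

```text
30 [-0.00205605 -0.32384651]
31 [-0.01835153 -0.35586668]
[[-4.500e+01  5.000e-01  2.240e+01  8.720e+01]
 [-3.900e+01  1.600e+00  2.270e+01  8.810e+01]
 [-3.300e+01  2.000e-01  2.330e+01  9.140e+01]
 [-2.700e+01 -3.000e-01  2.780e+01  9.090e+01]
 [-2.100e+01 -8.000e-01  3.360e+01  9.870e+01]
 [-1.500e+01  4.000e-01  3.470e+01  9.790e+01]
 [-9.000e+00 -6.000e-01  3.470e+01  9.790e+01]
 [-3.000e+00  5.000e-01  3.500e+01  9.710e+01]
 [ 3.000e+00 -6.000e-01  3.480e+01  9.700e+01]
 [ 9.000e+00 -4.000e-01  3.370e+01  9.620e+01]
 [ 1.500e+01 -3.000e-01  3.550e+01  9.840e+01]
 [ 2.100e+01  1.000e-01  3.270e+01  9.620e+01]
 [ 2.700e+01 -6.000e-01  2.510e+01  9.000e+01]
 [ 3.300e+01 -1.300e+00  3.620e+01  9.310e+01]
 [ 3.900e+01 -2.400e+00  4.010e+01  9.360e+01]
 [ 4.500e+01 -1.400e+00  4.560e+01  1.015e+02]
 [ 5.100e+01 -9.000e-01  4.970e+01  1.011e+02]
 [ 5.700e+01 -2.300e+00  4.870e+01  1.013e+02]
 [ 6.300e+01 -6.000e-01  4.800e+01  1.034e+02]
 [ 6.900e+01 -1.700e+00  4.910e+01  1.004e+02]
 [ 7.500e+01 -2.700e+00  5.480e+01  1.013e+02]
 [ 8.100e+01 -2.100e+00  5.900e+01  1.035e+02]
 [ 8.700e+01 -1.700e+00  3.640e+01  9.880e+01]
 [ 9.300e+01 -2.600e+00  3.570e+01  9.410e+01]
 [ 9.900e+01 -1.500e+00  3.660e+01  9.670e+01]
 [ 1.050e+02 -3.400e+00  3.540e+01  9.810e+01]
 [ 1.110e+02 -3.600e+00  5.100e+01  9.780e+01]
 [ 1.170e+02 -2.500e+00  6.600e+01  1.069e+02]
 [ 1.230e+02 -3.200e+00  6.770e+01  1.148e+02]
 [ 1.290e+02 -1.700e+00  6.780e+01  1.140e+02]
 [ 1.350e+02 -2.900e+00  6.930e+01  1.145e+02]
 [ 1.410e+02 -1.800e+00  6.870e+01  1.154e+02]
 [ 1.470e+02 -2.700e+00  6.970e+01  1.138e+02]
 [ 1.530e+02 -3.900e+00  6.770e+01  1.143e+02]
 [ 1.590e+02 -2.100e+00  6.910e+01  1.136e+02]
 [ 1.650e+02 -2.700e+00  6.620e+01  1.132e+02]
 [ 1.710e+02 -4.200e+00  6.040e+01  1.102e+02]]
-46.87689972485958 179.53667459776364
32 [-0.03540816 -0.37069578]
```

Axis fit: the holder's +x points at 29.9°. The green body is at (529, 226.3), the collar grip is about 60 mm further along at (581, 256), and the block front is at s=114, which agrees with the sizes given. Next is a helper that works out the shifts, and a check of the obstacle heights.

```bash
cat >> h.py <<'E'
from scipy.spatial.transform import Rotation as Ro
A=np.deg2rad(29.9); U=np.array([np.cos(A),np.sin(A),0]); O=np.array([529,226.3,80])+84*U; O[2]=0
def HP(x,z): return O+x*U+[0,0,z]   # holder coordinates -> world
def go(p,yaw,msg=''):
    o=manip.get_obs(); R=Ro.from_quat(np.roll(o['tool_rot'],-1)).as_matrix()
    y=np.rad2deg(np.arctan2(R[1,0],R[0,0])); d=R.T@(np.array(p)-o['tcp_pos'])
    print(msg,'t',round(o['clock'],2),'tcp',o['tcp_pos'].round(1),'yaw',y.round(2),'w',o['width'].round(1),'F',o['ft_force'].round(1),'tilt',np.rad2deg(np.arccos(-R[2,2])).round(2))
    print('  shift cm',(d/10).round(2),'turn deg',round((y-yaw+180)%360-180,2))
E
python3 - <<'E'
from h import *
print(O,HP(-24,80))
go(HP(-18,300),29.9)
c=cam('top');P=cloud(c).reshape(-1,3)
for n,(a,b,d,e) in {'case':(400,800,-350,150),'black':(400,700,-750,-550),'strip':(380,720,-560,-350)}.items():
    k=(P[:,0]>a)&(P[:,0]<b)&(P[:,1]>d)&(P[:,1]<e);print(n,np.percentile(P[k,2],[50,95,100]))
E
```

```text
[601.81932691 268.17297014   0.        ] [581.01380494 256.20926439  80.        ]Traceback (most recent call last):
  File "<stdin>", line 3, in <module>
  File "h.py", line 29, in go
    print(msg,'t',round(o['clock'],2),'tcp',o['tcp_pos'].round(1),'yaw',y.round(2),'w',o['width'].round(1),'F',o['ft_force'].round(1),'tilt',np.rad2deg(np.arccos(-R[2,2])).round(2))
                                                                                       ^^^^^^^^^^^^^^^^
AttributeError: 'float' object has no attribute 'round'
```

```bash
sed -i "s/o\['width'\].round(1)/round(float(o['width']),1)/" h.py
python3 - <<'E'
from h import *
go(HP(-18,300),29.9)
c=cam('top');P=cloud(c).reshape(-1,3)
for n,(a,b,d,e) in {'case':(400,800,-350,150),'black':(400,700,-750,-550),'strip':(380,720,-560,-350)}.items():
    k=(P[:,0]>a)&(P[:,0]<b)&(P[:,1]>d)&(P[:,1]<e);print(n,np.percentile(P[k,2],[50,95,100]))
E
```

```text
t 0.35 tcp [ 190.1 -621.5  302.4] yaw 17.01 w 94.0 F [-1.   0.9  0.1] tilt 0.02
  shift cm [ 63.64 -72.63   0.28] turn deg -12.89
case [ 97.89833761 106.46064906 115.14791279]
black [ 53.54322365  97.33242087 113.80353836]
strip [ 0.31922757 10.22418463 31.73173279]
```

arm_command(rows=[[9.4,[10,-11.4,0],-12.9],[9.4,[20,-22.8,0],-12.9],[9.4,[30,-34.2,0],-12.9],[9.4,[40,-45.6,0],-12.9],[9.4,[63.6,-72.6,0],-12.9],[9.4,[63.6,-72.6,0],-12.9],[9.4,[63.6,-72.6,0],-12.9],[9.4,[63.6,-72.6,0],-12.9]])

```text
clock: 1.2
tcp_pos: [354.6, -255.0, 302.9]
tool_rot: [0.0, 0.966, 0.258, 0.0]
ft_force: [0.7, -0.9, -0.1]
width: 94.1
```

```bash
python3 -c "
from h import *
go(HP(-18,300),29.9)"
```

```text
t 1.2 tcp [ 354.6 -255.   302.9] yaw 29.86 w 94.1 F [ 0.7 -0.9 -0.1] tilt 0.06
  shift cm [ 45.69 -33.06   0.27] turn deg -0.04
```

arm_command(rows=[[9.4,[45.7,-33.1,0],0],[9.4,[45.7,-33.1,0],0],[9.4,[45.7,-33.1,0],0],[9.4,[45.7,-33.1,0],0],[9.4,[45.7,-33.1,0],0],[9.4,[45.7,-33.1,0],0],[9.4,[45.7,-33.1,0],0],[9.4,[45.7,-33.1,0],0]])

```text
clock: 2.0
tcp_pos: [518.6, 110.3, 303.0]
tool_rot: [0.0, 0.966, 0.258, 0.0]
ft_force: [-0.7, -0.6, 1.3]
width: 94.0
```

arm_command(rows=[[9.4,[0,0,0],0],[9.4,[0,0,0],0]])

```text
clock: 2.2
tcp_pos: [518.0, 108.9, 302.4]
tool_rot: [0.0, 0.966, 0.259, -0.0]
ft_force: [0.3, -0.9, 0.0]
width: 94.0
```

```bash
python3 -c "
from h import *
go(HP(-18,300),29.9)"
```

```text
t 2.2 tcp [518.  108.9 302.4] yaw 30.04 w 94.0 F [ 0.3 -0.9  0. ] tilt 0.05
  shift cm [13.43 -9.6   0.23] turn deg 0.14
```

arm_command(rows=[[9.4,[13.4,-9.6,0],0],[9.4,[13.4,-9.6,0],0],[9.4,[13.4,-9.6,0],0],[9.4,[13.4,-9.6,0],0],[9.4,[13.4,-9.6,0],0],[9.4,[13.4,-9.6,0],0],[9.4,[13.4,-9.6,3],0],[9.4,[13.4,-9.6,3],0]])

```text
clock: 3.0
tcp_pos: [584.4, 255.5, 269.0]
tool_rot: [0.0, 0.966, 0.257, -0.004]
ft_force: [-1.1, -0.9, -1.9]
width: 94.1
```

```bash
python3 -c "
from h import *
go(HP(-18,160),29.9)
for n in('scene','top'):
    c=cam(n); p=proj(c,[HP(-18,80)])[0].astype(int); print(p)
    cv2.imwrite(f'pics/{n}1.png',cv2.resize(c['frame'][p[1]-50:p[1]+50,p[0]-65:p[0]+65],None,fx=6,fy=6,interpolation=cv2.INTER_CUBIC))
go(HP(-18,160),29.9)
"
```

```text
t 3.0 tcp [584.4 255.5 269. ] yaw 29.76 w 94.1 F [-1.1 -0.9 -1.9] tilt 0.43
  shift cm [ 0.42 -0.21 10.9 ] turn deg -0.14
[196 211]
[189 172]
 t 3.1 tcp [585.9 256.5 272.5] yaw 29.8 w 93.8 F [ 0.2 -0.1  0.6] tilt 0.1
  shift cm [ 0.18 -0.22 11.25] turn deg -0.1
```

View pics/scene1.png

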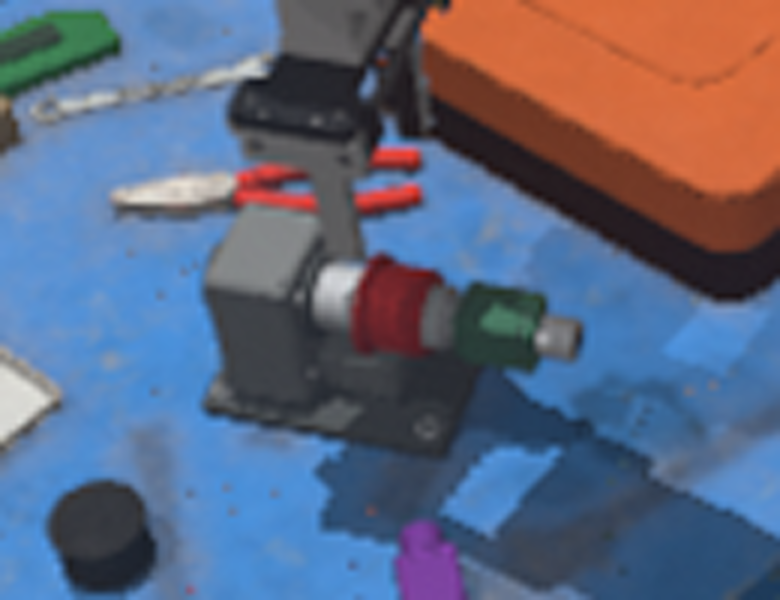

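View pics/top1.png

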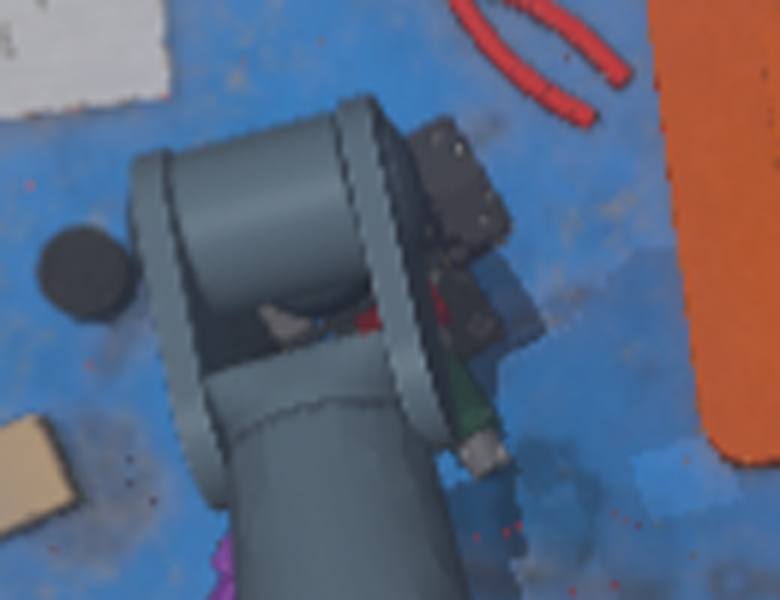

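The scene crop shows the gripper above the collar, with the fingers straddling the axis. The estimate agrees, so I descend.

arm_command(rows=[[9.4,[0.2,-0.2,3],0],[9.4,[0.2,-0.2,6],0],[9.4,[0.2,-0.2,8],0],[9.4,[0.2,-0.2,10],0],[9.4,[0.2,-0.2,11.2],0],[9.4,[0.2,-0.2,11.2],0],[9.4,[0.2,-0.2,11.2],0]])

```text
clock: 3.8
tcp_pos: [587.8, 260.7, 162.0]
tool_rot: [0.0, 0.966, 0.258, 0.001]
ft_force: [-0.4, 0.4, 0.5]
width: 94.2
```

```bash
python3 -c "
from h import *
go(HP(-18,160),29.9)
for n in('scene',):
    c=cam(n); p=proj(c,[HP(-18,80)])[0].astype(int); print(p)
    cv2.imwrite(f'pics/{n}2.png',cv2.resize(c['frame'][p[1]-50:p[1]+50,p[0]-65:p[0]+65],None,fx=6,fy=6,interpolation=cv2.INTER_CUBIC))
"
```

```text
t 3.8 tcp [587.8 260.7 162. ] yaw 29.88 w 94.2 F [-0.4  0.4  0.5] tilt 0.1
  shift cm [-0.21  0.05  0.2 ] turn deg -0.02
[196 211]
```

View pics/scene2.png

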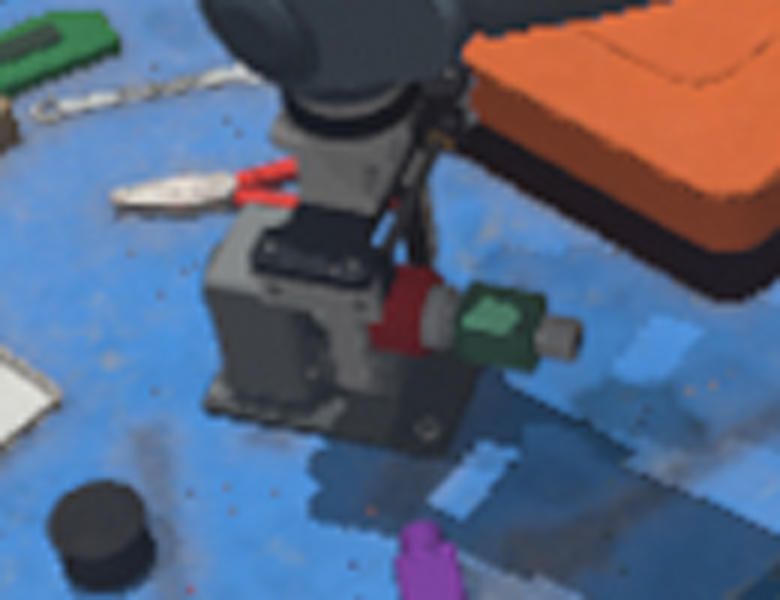

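```bash
python3 -c "
from h import *
o=manip.get_obs();V=np.array([-U[1],U[0],0])
c=cam('scene'); base=proj(c,[HP(-18,80)])[0].astype(int)
pts=[HP(-18+dx,65)+55*V for dx in(-8,8)]+[HP(-7,80+31),HP(-41,80+25),HP(-7,80)+31*V]
print((proj(c,pts)-(base-[65,50]))*6)
P=cloud(c); q=(P.reshape(-1,3)-O); s=q@U; l=q@V; z=q[:,2]
k=(l>45)&(l<75)&(z>66)&(z<125)&(s>-60)&(s<25); print(k.sum(),np.percentile(s[k],[2,10,50,90,98]),np.percentile(l[k],[5,50,95]))
"
```

```text
[[373.58776399 392.7026808 ]
 [347.51448851 387.69516215]
 [366.25395178 264.69409375]
 [422.77899208 281.812766  ]
 [354.07949686 339.18085703]]
65 [-25.2734553  -24.36010584 -17.82705024  -7.55499109  -6.00124341] [51.95721885 60.47433732 62.83161643]
```

The finger centre is at holder x ≈ -16, close to the flange front at -7. I back off 4 mm before closing.

arm_command(rows=[[9.4,[-0.5,0,0.2],0],[9.4,[-0.5,0,0.2],0],[5.0,[-0.5,0,0.2],0],[4.0,[-0.5,0,0.2],0],[4.0,[-0.5,0,0.2],0],[4.0,[-0.5,0,0.2],0],[4.0,[-0.5,0,0.2],0],[4.0,[-0.5,0,0.2],0]])

```text
clock: 4.7
tcp_pos: [583.3, 257.5, 158.7]
tool_rot: [0.001, 0.966, 0.258, 0.0]
ft_force: [2.4, -2.2, -1.8]
width: 50.1
```

```bash
python3 -c "
from h import *
go(HP(-4,160),29.9)"
```

```text
t 4.7 tcp [583.3 257.5 158.7] yaw 29.95 w 50.1 F [ 2.4 -2.2 -1.8] tilt 0.17
  shift cm [ 1.74 -0.   -0.13] turn deg 0.05
```

It closed on the waist (50.1 mm) and is well centred. Now I pull.

arm_command(rows=[[4.0,[0.3,0,0],0],[4.0,[0.6,0,0],0],[4.0,[0.9,0,0],0],[4.0,[1.2,0,0],0],[4.0,[1.4,0,0],0],[4.0,[1.5,0,0],0],[4.0,[1.6,0,0],0]])

```text
clock: 5.4
tcp_pos: [595.5, 264.4, 158.5]
tool_rot: [0.002, 0.966, 0.258, -0.004]
ft_force: [-6.8, -9.4, 6.9]
width: 50.2
```

```bash
python3 -c "
from h import *
go(HP(-4,160),29.9)
c=cam('scene'); p=proj(c,[HP(-50,80)])[0].astype(int)
cv2.imwrite('pics/scene3.png',cv2.resize(c['frame'][p[1]-50:p[1]+50,p[0]-65:p[0]+65],None,fx=6,fy=6,interpolation=cv2.INTER_CUBIC))
go(HP(-4,160),29.9)
"
```

```text
t 5.4 tcp [595.5 264.4 158.5] yaw 29.93 w 50.2 F [-6.8 -9.4  6.9] tilt 0.45
  shift cm [ 0.34 -0.01 -0.15] turn deg 0.03
 t 5.45 tcp [595.5 264.4 158.5] yaw 29.93 w 50.1 F [-7.6 -9.4  6.9] tilt 0.45
  shift cm [ 0.33 -0.01 -0.15] turn deg 0.03
```

View pics/scene3.png

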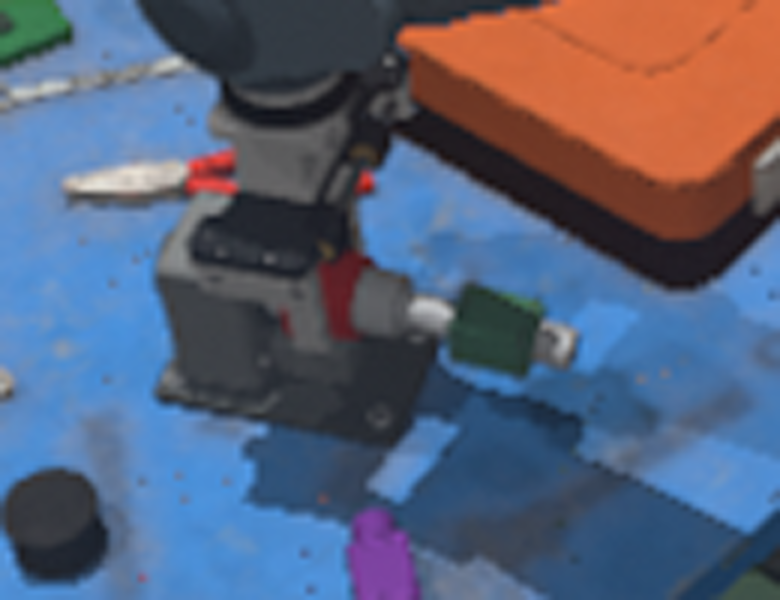

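The picture shows the shank exposed between the snout and the green body, so the adapter has popped and droops slightly. I hold, then ease the collar forward and open.

arm_command(rows=[[4.0,[0.2,0,0],0],[4.0,[0.2,0,0],0],[4.0,[0.2,0,0],0],[4.0,[0.2,0,0],0],[4.0,[0.2,0,0],0],[4.0,[0.2,0,0],0],[4.0,[0.2,0,0],0]])

```text
clock: 6.15
tcp_pos: [597.0, 265.3, 158.5]
tool_rot: [0.002, 0.966, 0.258, -0.004]
ft_force: [-7.0, -9.9, 8.0]
width: 49.6
```

arm_command(rows=[[4.0,[-0.3,0,0],0],[4.0,[-0.6,0,0],0],[4.0,[-0.9,0,0],0],[4.0,[-1.2,0,0],0],[4.0,[-1.5,0,0],0],[4.0,[-1.7,0,0],0],[4.0,[-1.7,0,0],0]])

```text
clock: 6.85
tcp_pos: [583.5, 257.6, 158.6]
tool_rot: [0.001, 0.966, 0.258, -0.001]
ft_force: [-1.0, -5.7, 1.6]
width: 49.6
```

arm_command(rows=[[7.0,[0,0,0],0],[9.4,[0,0,0],0],[9.4,[0,0,0],0],[9.4,[0,0,0],0],[9.4,[0,0,0],0]])

```text
clock: 7.35
tcp_pos: [583.6, 259.0, 158.7]
tool_rot: [-0.0, 0.966, 0.258, 0.0]
ft_force: [0.7, -1.7, 0.9]
width: 86.5
```

```bash
python3 -c "
from h import *
go(HP(-110,220),29.9)
c=cam('scene'); p=proj(c,[HP(-50,80)])[0].astype(int)
cv2.imwrite('pics/scene4.png',cv2.resize(c['frame'][p[1]-50:p[1]+50,p[0]-65:p[0]+65],None,fx=6,fy=6,interpolation=cv2.INTER_CUBIC))
"
```

```text
t 7.35 tcp [583.6 259.  158.7] yaw 29.91 w 86.5 F [ 0.7 -1.7  0.9] tilt 0.01
  shift cm [-8.97  0.11 -6.14] turn deg 0.01
```

View pics/scene4.png

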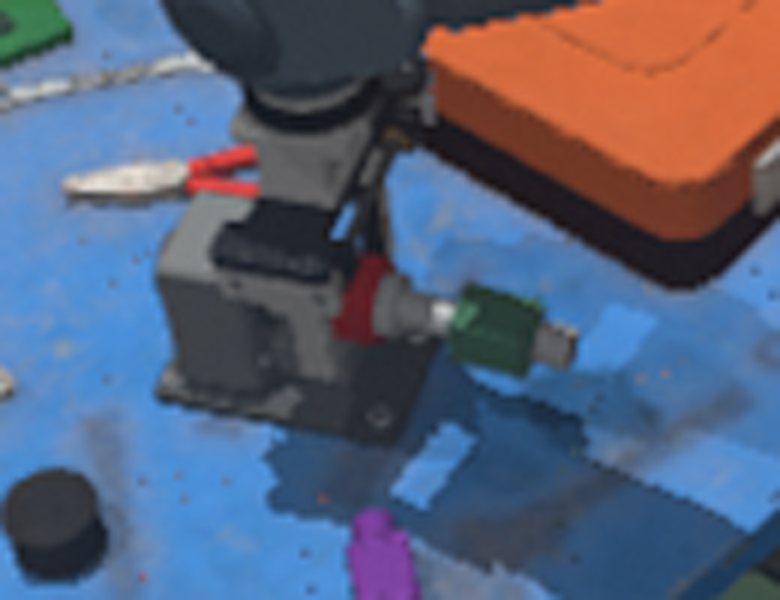

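```bash
python3 -c "
from h import *
V=np.array([-U[1],U[0],0])
for n in('scene','top'):
    c=cam(n); P=cloud(c); hsv=cv2.cvtColor(c['frame'],cv2.COLOR_BGR2HSV).astype(int)
    m=(hsv[...,0]>55)&(hsv[...,0]<95)&(hsv[...,1]>60)&(P[...,2]>45)&(P[...,2]<115)
    q=P[m]-O;s=q@U;l=q@V;k=(s<-70)&(s>-150)&(abs(l)<40)
    print(n,k.sum(),'s',np.percentile(s[k],[1,50,99]).round(1),'l',np.percentile(l[k],[1,50,99]).round(1),'z',np.percentile(q[k,2],[1,50,99]).round(1))
"
```

```text
scene 166 s [-135.  -113.   -89.7] l [-16.7  12.5  22.4] z [62.3 86.8 93.9]
top 70 s [-134.7 -122.2  -95.5] l [-16.   -5.4  16.2] z [80.9 89.8 98.3]
```

The green body spans s = -135 to -86, so its centre is at -110, as described. The fingers straddle everything on the axis, so I slide along it at the same height.

arm_command(rows=[[9.4,[-3,0.1,0],0],[9.4,[-6,0.1,0.2],0],[9.4,[-8,0.1,0.4],0],[9.4,[-9,0.1,0.4],0],[9.4,[-9,0.1,0.4],0],[9.4,[-9,0.1,0.4],0],[9.4,[-9,0.1,0.4],0]])

```text
clock: 8.2
tcp_pos: [507.2, 213.5, 155.1]
tool_rot: [0.0, 0.966, 0.258, 0.001]
ft_force: [0.5, -0.0, 1.0]
width: 94.0
```

```bash
python3 -c "
from h import *
go(HP(-110,153),29.9)
"
```

```text
t 8.2 tcp [507.2 213.5 155.1] yaw 29.91 w 94.0 F [ 0.5 -0.   1. ] tilt 0.08
  shift cm [-0.07 -0.03  0.21] turn deg 0.01
```

arm_command(rows=[[9.4,[-0.1,0,0.2],0],[5.0,[-0.1,0,0.2],0],[3.0,[-0.1,0,0.2],0],[3.0,[-0.1,0,0.2],0],[3.0,[-0.1,0,0.2],0],[3.0,[-0.1,0,0.2],0],[3.0,[-0.1,0,0.2],0],[3.0,[-0.1,0,0.2],0]])

```text
clock: 9.0
tcp_pos: [505.3, 212.6, 152.7]
tool_rot: [0.0, 0.966, 0.258, 0.0]
ft_force: [-0.5, 0.1, 0.1]
width: 41.1
```

```bash
python3 -c "
from h import *
go(HP(-160,153),29.9)
c=cam('scene'); p=proj(c,[HP(-80,80)])[0].astype(int)
cv2.imwrite('pics/scene5.png',cv2.resize(c['frame'][p[1]-50:p[1]+50,p[0]-65:p[0]+65],None,fx=6,fy=6,interpolation=cv2.INTER_CUBIC))
"
```

```text
t 9.0 tcp [505.3 212.6 152.7] yaw 29.91 w 41.1 F [-0.5  0.1  0.1] tilt 0.0
  shift cm [-4.86 -0.   -0.03] turn deg 0.01
```

View pics/scene5.png

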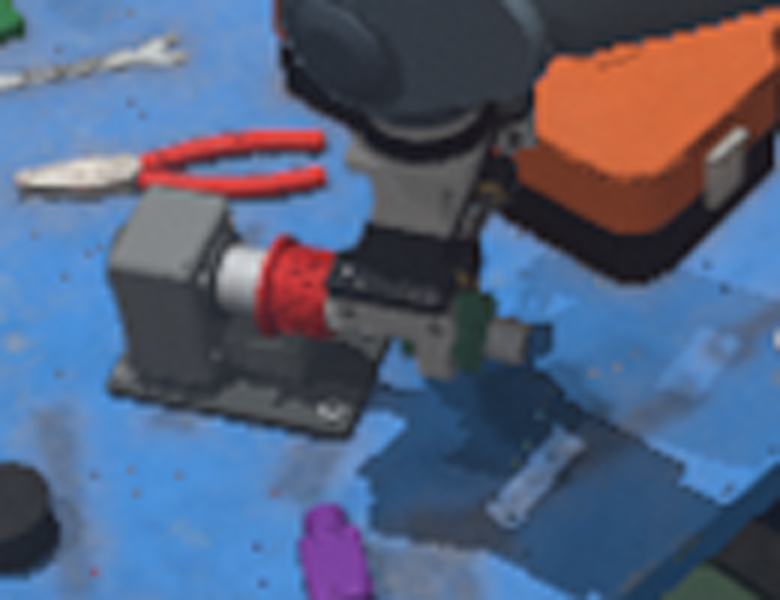

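Width is 41 mm and the fingers are still closing, so I hold for more rows.

arm_command(rows=[[3.0,[0,0,0],0],[3.0,[0,0,0],0],[3.0,[0,0,0],0],[3.0,[0,0,0],0],[3.0,[0,0,0],0]])

```text
clock: 9.55
tcp_pos: [505.3, 212.6, 152.7]
tool_rot: [-0.0, 0.966, 0.258, -0.0]
ft_force: [0.0, 0.5, 0.6]
width: 35.8
```

```bash
python3 -c "
from h import *
go(HP(-160,153),29.9)
"
```

```text
t 9.55 tcp [505.3 212.6 152.7] yaw 29.9 w 35.8 F [0.  0.5 0.6] tilt 0.0
  shift cm [-4.86 -0.   -0.03] turn deg 0.0
```

It is gripped flat at 36 mm. I draw it straight out.

arm_command(rows=[[3.0,[-0.8,0,0],0],[3.0,[-1.6,0,0],0],[3.0,[-2.4,0,0],0],[3.0,[-3.2,0,0],0],[3.0,[-4,0,0],0],[3.0,[-5,0,0],0],[3.0,[-6,0,0],0],[3.0,[-6,0,0],0]])

```text
clock: 10.35
tcp_pos: [452.0, 182.2, 152.4]
tool_rot: [-0.0, 0.966, 0.258, -0.0]
ft_force: [-0.2, -0.1, -0.5]
width: 35.8
```

```bash
python3 -c "
from h import *
go(HP(-170,250),29.9)
V=np.array([-U[1],U[0],0])
c=cam('scene'); p=proj(c,[HP(-110,80)])[0].astype(int)
cv2.imwrite('pics/scene6.png',cv2.resize(c['frame'][p[1]-50:p[1]+50,p[0]-65:p[0]+65],None,fx=6,fy=6,interpolation=cv2.INTER_CUBIC))
"
```

```text
t 10.35 tcp [452.  182.2 152.4] yaw 29.88 w 35.8 F [-0.2 -0.1 -0.5] tilt 0.05
  shift cm [ 0.26  0.01 -9.76] turn deg -0.02
```

View pics/scene6.png

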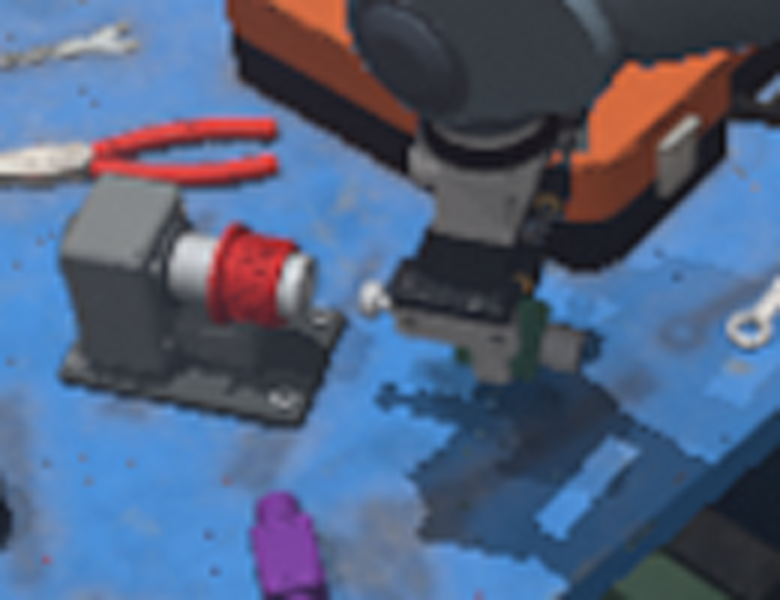

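It is fully out, with the tail tip at about crop (372,298) clear of the snout and the collar sprung forward. I lift.

arm_command(rows=[[3.0,[-0.5,0,-2],0],[3.0,[-1,0,-4],0],[3.0,[-1,0,-6],0],[3.0,[-1,0,-8],0],[3.0,[-1,0,-10],0],[3.0,[-1,0,-12],0],[3.0,[-1,0,-12],0],[3.0,[-1,0,-12],0]])

```text
clock: 11.2
tcp_pos: [444.7, 177.7, 272.4]
tool_rot: [0.0, 0.966, 0.258, 0.0]
ft_force: [0.6, 0.3, -2.6]
width: 36.2
```

```bash
python3 -c "
from h import *
go([502,-460,270],0)
"
```

```text
t 11.2 tcp [444.7 177.7 272.4] yaw 29.91 w 36.2 F [ 0.6  0.3 -2.6] tilt 0.02
  shift cm [-26.83  58.14   0.24] turn deg 29.91
```

arm_command(rows=[[3.0,[-0.7,1.5,0],2],[3.0,[-2.1,4.5,0],5],[3.0,[-3.5,7.5,0],9],[3.0,[-4.9,10.6,0],13],[3.0,[-6.3,13.7,0],17],[3.0,[-7.7,16.7,0],21],[3.0,[-9.1,19.7,0],25],[3.0,[-10.5,22.7,0],30]])

```text
clock: 12.0
tcp_pos: [466.1, -72.5, 270.9]
tool_rot: [-0.001, 1.0, -0.003, -0.001]
ft_force: [0.8, -0.5, -1.9]
width: 36.0
```

```bash
python3 -c "
from h import *
go([502,-460,270],0)
"
```

```text
t 12.0 tcp [466.1 -72.5 270.9] yaw -0.29 w 36.0 F [ 0.8 -0.5 -1.9] tilt 0.15
  shift cm [3.790e+00 3.873e+01 3.000e-02] turn deg -0.29
```

arm_command(rows=[[3.0,[0.4,3.2,0],0],[3.0,[0.8,6.4,0],0],[3.0,[1.2,9.6,0],0],[3.0,[1.6,13,0],0],[3.0,[2,17,0],0],[3.0,[2.4,21,0],0],[3.0,[2.8,25,0],0],[3.0,[3.2,29,0],0]])

```text
clock: 12.8
tcp_pos: [497.7, -362.7, 270.3]
tool_rot: [-0.001, 1.0, -0.001, -0.001]
ft_force: [0.3, -0.3, -1.2]
width: 35.5
```

arm_command(rows=[[3.0,[0.2,3.5,0],0],[3.0,[0.4,6,0],0],[3.0,[0.5,8,0],0],[3.0,[0.5,9,0],0],[3.0,[0.5,9,0],0],[3.0,[0.5,9,0],0],[3.0,[0.5,9,0],0]])

```text
clock: 13.5
tcp_pos: [503.2, -450.4, 272.3]
tool_rot: [-0.0, 1.0, -0.0, -0.0]
ft_force: [0.1, 0.1, -0.3]
width: 36.0
```

```bash
python3 -c "
from h import *
go([502,-460,110],0)
for n in('scene','top'):
    c=cam(n); p=proj(c,[[520,-460,60]])[0].astype(int)
    cv2.imwrite(f'pics/{n}7.png',cv2.resize(c['frame'][p[1]-50:p[1]+50,p[0]-65:p[0]+65],None,fx=6,fy=6,interpolation=cv2.INTER_CUBIC))
"
```

```text
t 13.5 tcp [ 503.2 -450.4  272.3] yaw -0.04 w 36.0 F [ 0.1  0.1 -0.3] tilt 0.05
  shift cm [-0.12  0.97 16.23] turn deg -0.04
```

View pics/scene7.png

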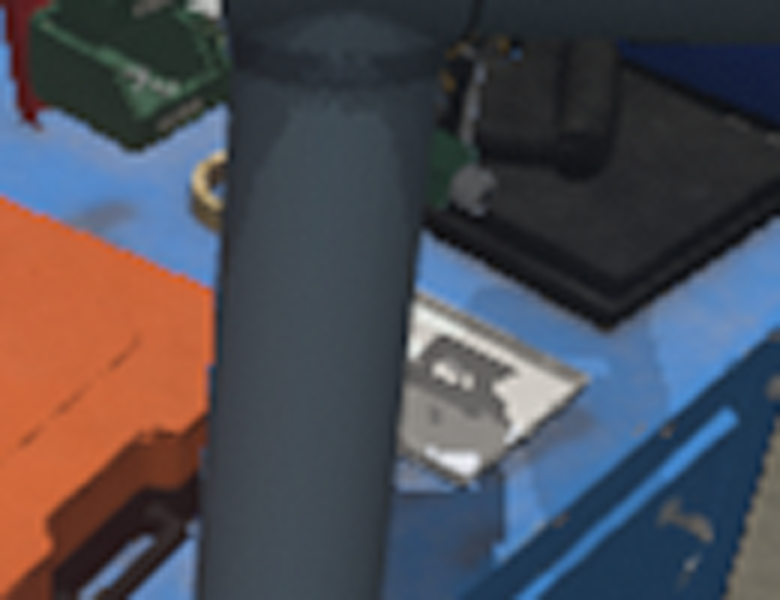

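View pics/top7.png

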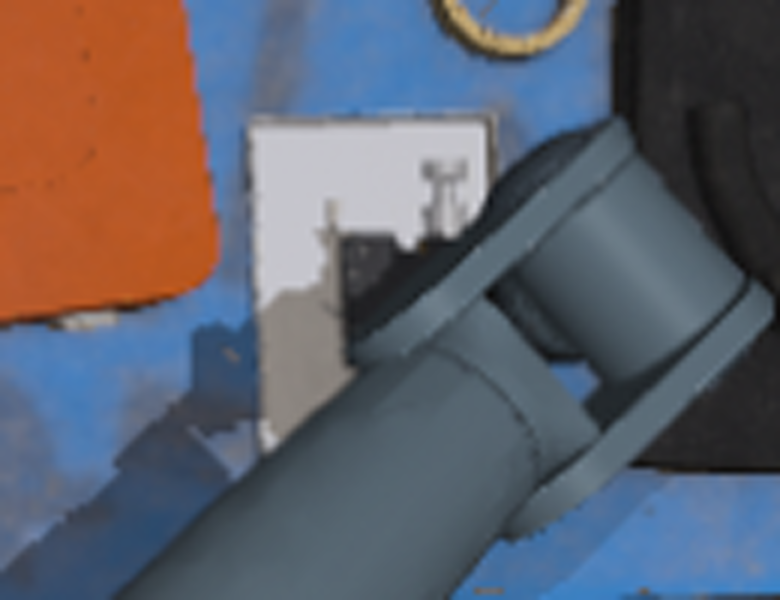

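The top crop shows the tray (rim corners around (250,118) and (493,118)) under the gripper, with the orange case's corner near (215,270). The gripper body is 177 mm long in y, so I check its clearance to both cases before descending.

```bash
python3 -c "
from h import *
c=cam('top');P=cloud(c);hsv=cv2.cvtColor(c['frame'],cv2.COLOR_BGR2HSV).astype(int)
m=(hsv[...,0]<18)&(hsv[...,1]>150)&(P[...,2]>60)&(P[...,2]<130)
q=P[m];
for a,b in((440,480),(480,520),(520,540),(540,560),(560,600),(600,640)):
    k=(q[:,0]>a)&(q[:,0]<b)&(q[:,1]>-450); print(a,b,k.sum(), q[k,1].min().round(1) if k.any() else '', q[k,2].max().round(1) if k.any() else '')
m=(hsv[...,2]<70)&(P[...,2]>20)&(P[...,2]<150)
q=P[m];k=(q[:,0]>540)&(q[:,0]<700)&(q[:,1]<-540);print('black',q[k,1].max(),np.median(q[k,2]))
go([490,-465,115],0)
"
```

```text
440 480 0  
480 520 347 -254.9 110.4
520 540 616 -337.1 112.8
540 560 683 -341.0 111.2
560 600 1388 -342.4 112.8
600 640 1367 -339.3 115.4
black -553.8893227181821 57.391778271823576
 t 13.65 tcp [ 503.3 -450.7  272.8] yaw -0.04 w 35.8 F [-0.2 -0.2 -1. ] tilt 0.01
  shift cm [-1.33  1.43 15.78] turn deg -0.04
```

arm_command(rows=[[3.0,[-1.3,1.4,2],0],[3.0,[-1.3,1.4,5],0],[3.0,[-1.3,1.4,8],0],[3.0,[-1.3,1.4,11],0],[3.0,[-1.3,1.4,13.5],0],[3.0,[-1.3,1.4,15],0],[3.0,[-1.3,1.4,15.8],0],[3.0,[-1.3,1.4,15.8],0]])

```text
clock: 14.45
tcp_pos: [490.0, -465.2, 114.1]
tool_rot: [-0.0, 1.0, -0.001, -0.0]
ft_force: [0.1, -0.2, 0.2]
width: 36.0
```

```bash
python3 -c "
from h import *
go([490,-465,101],0)
for n in('scene','top'):
    c=cam(n); p=proj(c,[[520,-460,10]])[0].astype(int)
    cv2.imwrite(f'pics/{n}8.png',cv2.resize(c['frame'][p[1]-50:p[1]+50,p[0]-65:p[0]+65],None,fx=6,fy=6,interpolation=cv2.INTER_CUBIC))
"
```

```text
t 14.45 tcp [ 490.  -465.2  114.1] yaw -0.09 w 36.0 F [ 0.1 -0.2  0.2] tilt 0.06
  shift cm [-0.   -0.02  1.31] turn deg -0.09
```

View pics/scene8.png

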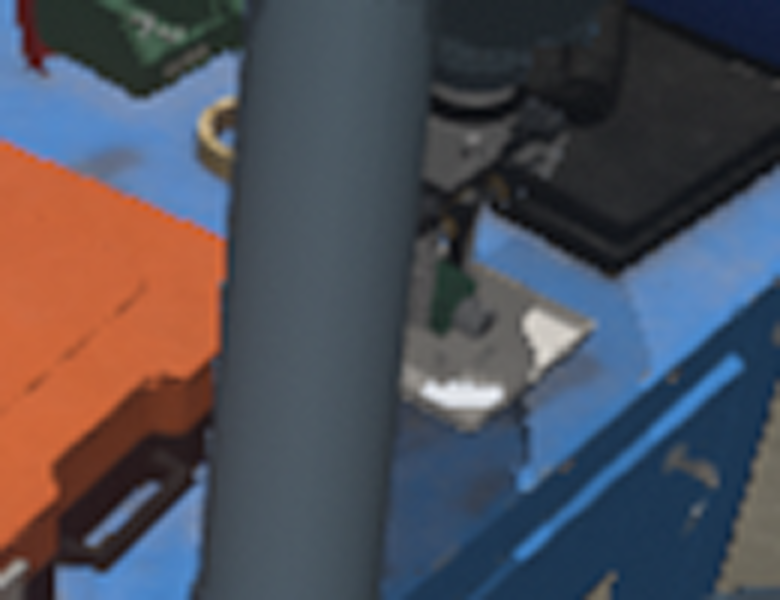

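View pics/top8.png

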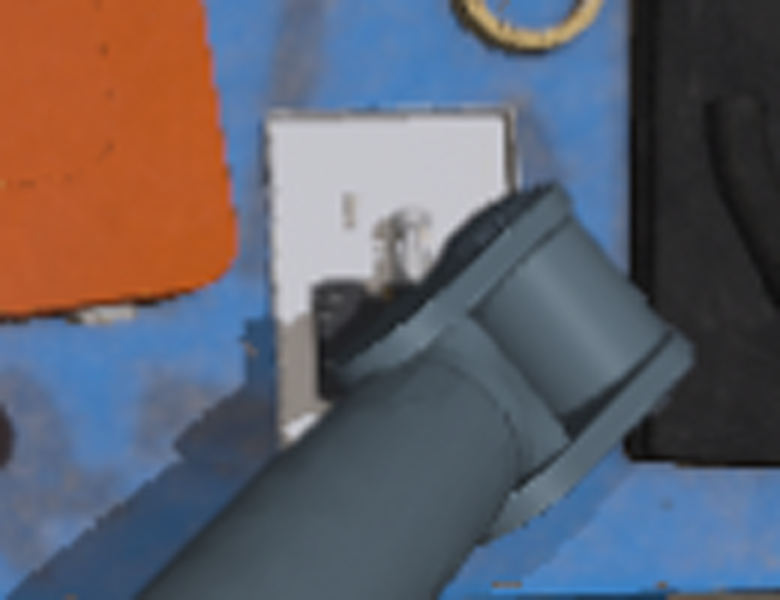

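The tail, at top crop (405,225), is inside the tray, and the nose is seen over the tray in the scene view. I lower gently.

arm_command(rows=[[3.0,[0,0,0.3],0],[3.0,[0,0,0.6],0],[3.0,[0,0,0.9],0],[3.0,[0,0,1.0],0],[3.0,[0,0,1.1],0],[3.0,[0,0,1.1],0]])

```text
clock: 15.15
tcp_pos: [490.1, -465.4, 103.5]
tool_rot: [-0.0, 1.0, -0.001, -0.0]
ft_force: [-0.3, -0.2, -0.8]
width: 35.7
```

```bash
python3 -c "
from h import *
go([490,-465,101],0)
print(manip.get_obs()['moment'])"
```

```text
t 15.15 tcp [ 490.1 -465.4  103.5] yaw -0.09 w 35.7 F [-0.3 -0.2 -0.8] tilt 0.02
  shift cm [-0.01 -0.04  0.25] turn deg -0.09
[-0.00139255  0.04563362 -0.03715956]
```

arm_command(rows=[[3.0,[0,0,0.1],0],[3.0,[0,0,0.2],0],[3.0,[0,0,0.3],0],[3.0,[0,0,0.3],0]])

```text
clock: 15.55
tcp_pos: [490.3, -465.6, 101.7]
tool_rot: [-0.0, 1.0, -0.001, -0.0]
ft_force: [-2.5, 2.0, 5.1]
width: 36.1
```

```bash
python3 -c "
from h import *
go([490,-465,101],0)
print(manip.get_obs()['moment'])"
```

```text
t 15.55 tcp [ 490.3 -465.6  101.7] yaw -0.09 w 36.1 F [-2.5  2.   5.1] tilt 0.01
  shift cm [-0.03 -0.06  0.07] turn deg -0.09
[4.56611958e-01 4.84821468e-01 3.50553116e-04]
```

Contact at about 5 N up. I open partway, just enough to release, then go straight up.

arm_command(rows=[[4.2,[0,0,0],0],[4.8,[0,0,0],0],[5.5,[0,0,0],0],[6.0,[0,0,0],0],[6.0,[0,0,0],0],[6.0,[0,0,0],0]])

```text
clock: 16.15
tcp_pos: [490.1, -465.5, 100.6]
tool_rot: [-0.0, 1.0, -0.001, -0.0]
ft_force: [-0.1, -0.5, 0.1]
width: 59.8
```

```bash
python3 -c "
from h import *
go([490,-465,101],0)"
```

```text
t 16.15 tcp [ 490.1 -465.5  100.6] yaw -0.09 w 59.8 F [-0.1 -0.5  0.1] tilt 0.0
  shift cm [-0.01 -0.05 -0.04] turn deg -0.09
```

arm_command(rows=[[6,[0,0,-1],0],[6,[0,0,-3],0],[6,[0,0,-6],0],[6,[0,0,-10],0],[6,[0,0,-14],0],[6,[0,0,-18],0],[6,[0,0,-20],0]])

```text
clock: 16.85
tcp_pos: [490.8, -466.3, 306.6]
tool_rot: [0.003, 1.0, -0.001, 0.002]
ft_force: [1.2, 0.5, 0.1]
width: 60.1
```

arm_command(rows=[[6,[-6,4,-4],0],[6,[-12,8,-4],0],[6,[-16,12,-4],0],[6,[-20,16,-4],0],[6,[-24,20,-4],0],[6,[-24,20,-4],0],[6,[-24,20,-4],0]])

```text
clock: 17.55
tcp_pos: [246.1, -667.3, 341.4]
tool_rot: [0.001, 1.0, -0.003, -0.0]
ft_force: [-0.2, 0.1, 0.6]
width: 60.4
```

```bash
python3 -c "
from h import *
go([490,-465,101],0)
c=cam('top'); P=cloud(c)
p=proj(c,[[520,-460,10]])[0].astype(int)
cv2.imwrite('pics/top9.png',cv2.resize(c['frame'][p[1]-50:p[1]+50,p[0]-65:p[0]+65],None,fx=6,fy=6,interpolation=cv2.INTER_CUBIC))
cv2.imwrite('pics/top9f.png',cv2.resize(c['frame'],(800,600)))
k=(P[...,0]>400)&(P[...,0]<640)&(P[...,1]>-535)&(P[...,1]<-388)&(P[...,2]>16)&(P[...,2]<60)
q=P[k];print(k.sum(),q.min(0),q.max(0))
"
```

```text
t 17.55 tcp [ 246.1 -667.3  341.4] yaw -0.32 w 60.4 F [-0.2  0.1  0.6] tilt 0.08
  shift cm [ 24.28 -20.4   24.  ] turn deg -0.32
290 [ 400.01448408 -534.31311399   16.08059269] [ 639.22634173 -388.19505207   47.16416006]
```

View pics/top9.png

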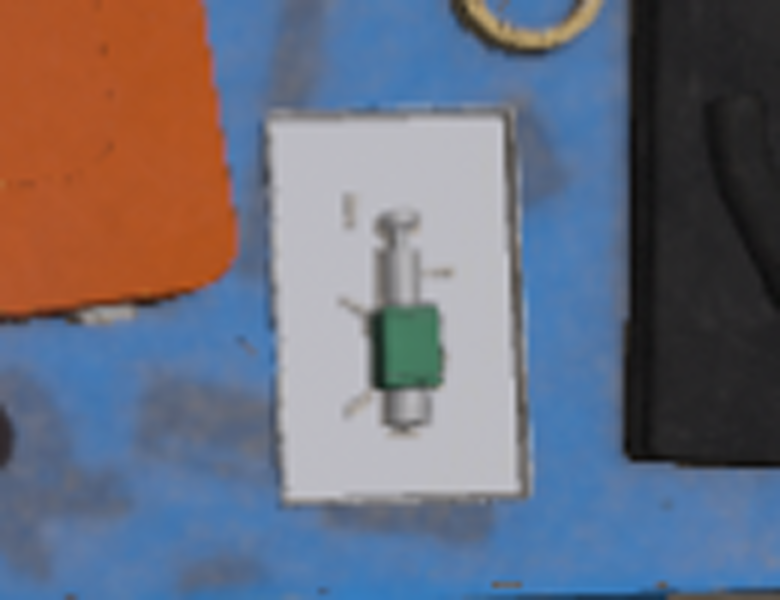

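View pics/top9f.png

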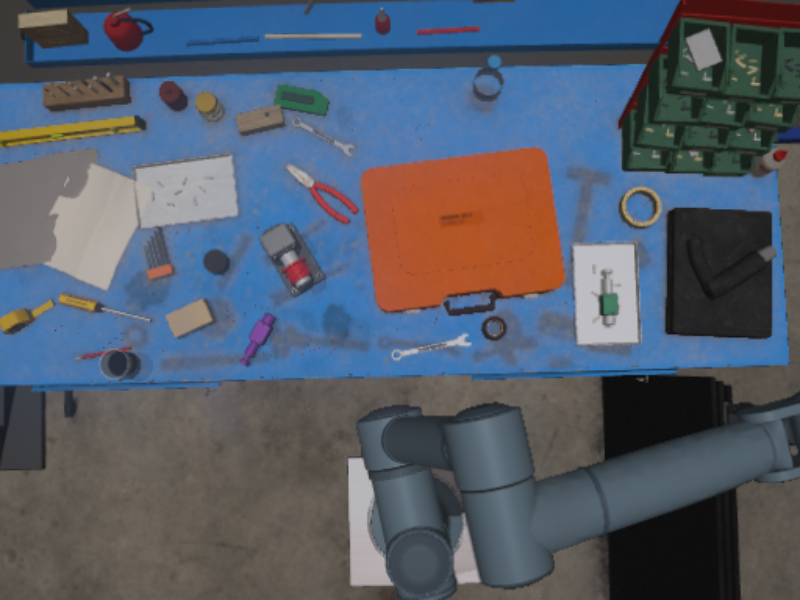

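The adapter lies inside the tray, tail at crop (398,218) and nose at (405,425), both well within the rim. The bystanders look unmoved. Last check is heights and the collar position.

```bash
python3 -c "
from h import *
c=cam('top'); P=cloud(c);hsv=cv2.cvtColor(c['frame'],cv2.COLOR_BGR2HSV).astype(int)
k=(P[...,0]>405)&(P[...,0]<632)&(abs(P[...,1]+464)<14)&(P[...,2]>9)
q=P[k]
for a,b in((440,465),(470,510),(520,550),(550,572),(572,600)):
    j=(q[:,0]>a)&(q[:,0]<b); print(a,b,j.sum(),q[j].mean(0).round(1) if j.any() else '',q[j,2].max() if j.any() else '')
print('x',q[:,0].min(),q[:,0].max())
red=((hsv[...,0]<10)|(hsv[...,0]>170))&(hsv[...,1]>120)&(P[...,2]>70)&(P[...,2]<120)
d=P[red]-O;s=d@U;j=abs(s)<70;j&=abs(d@np.array([-U[1],U[0],0]))<40;print('collar s',np.percentile(s[j],[1,99]), 'rest: -41..0')
"
```

```text
440 465 35 [ 453.3 -460.8   28.5] 39.23635343790817
470 510 86 [ 490.5 -463.1   37.4] 46.22225874225293
520 550 53 [ 535.  -461.    27.5] 40.794243133903706
550 572 24 [ 561.1 -461.5   25.3] 39.339313286950194
572 600 12 [ 575.7 -459.8   23.6] 31.51246587090875
x 407.0742576773525 630.5245108603567
collar s [-41.13431809  -3.66645276] rest: -41..0
```

```bash
python3 -c "
from plant import manip
print(manip.sign_off(), manip.get_obs()['clock'])"
```

```text
the job is handed in; nothing more can be done
the job is handed in; nothing more can be done
```

The green adapter is lying in the steel tray to the right of the orange case, and the job is handed in. The clock stood at about 17.6 s before hand-in; no verdict was reported.

I gripped the red collar by its waist, pulled it toward the stop and held it until the adapter popped. I then eased the collar forward and let it go. After that I gripped the green body, drew it straight out about 60 mm, and set it down with about 5 N of contact before opening the fingers.

**Last checks:**
- **Adapter:** it lies level and well inside the rim. The body top was at about 38 mm, as expected for lying flat on the floor.
- **Collar:** its front edge was back at the rest position I had measured, within about 1–2 mm. Its rear edge read 3.7 mm short of the nominal edge, at the limit of what the depth picture can resolve.
- **Other things:** the tray and the bystanders looked unmoved by eye in the top picture; I did not measure them. The arm was clear of everything.

No check clearly failed. One thing was less certain: during the pull the hand moved about 14–16 mm, so I confirmed the release from the picture, not from a reading of the collar joint.

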